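# Put the tealight away in the push-to-open craft box

### The job

Clear away the tealight after egg decorating: push down the flap of the wooden craft box so that its spring catch lets go and pops it ajar, then swing the flap right over until it stays open by itself. Put the tealight from the table inside the box, standing upright on the box floor, without dropping it in, and leave the candle, the jar and the brush where they are.

Things in the scene. Friction and masses are not known exactly. Their poses are not given: they have to be found in the camera images.
- craft_box: Low box of pale wood fixed to the table, 180 (x) by 220 (y) by 75 mm high; its whole top is a plywood flap let in flush between the 8 mm walls, with no handle. Origin: centre of the underside. Its +x points roughly away from the robot, to the hinge side (two short steel hinge barrels on the rear wall); z up.
- hinge (a point): Centre of the flap's hinge axis, at the box's x = +80 mm, y = 0, 75 mm above the table (the top of the box). The axis runs along the box's y.
- flap_edge (a point): Middle of the flap's free edge, on its upper face, 160 mm from the hinge axis. The flap is 160 by 200 by 8 mm thick, about 180 g. A small steel striker hangs under it 15 mm in from this edge, 47 to 77 mm to the +y side of its middle, 30 mm deep. Shut, the edge lies 2 mm inside the front wall, level with the wall's top.
- flap (a joint): Flap angle in rad: 0 shut and caught, growing as it opens (free edge up and over, away from the robot), 2.1 at its stop. Pressed in to -0.027 or beyond (stop at -0.04) the catch lets go; a spring then holds it ajar at about 0.45 (edge 70 mm above the box). Beyond, it is free but damped: left short of upright (about 1.6) it sinks back to 0.45, past 1.7 it falls on to its stop.
- tealight: The tealight (unlit) standing on the table: a round aluminium cup of white wax, 38 mm diameter, 16 mm high, 16 g, the only such low disc. Origin: centre of its underside; z up.
- pillar_candle: Bystander: cream pillar candle, 58 mm diameter, 75 mm high, loose. Origin: centre of its underside.
- paint_jar: Bystander: closed jar with a white cap, 52 mm diameter, 60 mm high, loose. Origin: centre of its underside.
- brush: Bystander: paint brush lying on the table, 180 mm long, loose. Origin: its middle; it lies along its x.
- inside (a point): Centre of the box floor's upper side, 10 mm above the table. Inside clear: 164 (x) by 204 (y) by 65 mm deep, empty, but for the grey catch guide and pawl on the inside of the front (-x) wall, at y = 45 to 102 mm, 48 to 58 mm above the table, reaching 22 mm in from that wall.
- press_point (a point): Point on the flap's upper face 30 mm in from the free edge, mid-width: press here, straight down. Pressed in about 4 mm it frees the catch, at 5.5 mm it meets a stop; going down takes 3 to 4 N, reaching the stop is felt as more. Freed, the flap follows the finger up and a spring holds it ajar. It does not catch again.

How it is judged:
By the outcome, as a careful person would: the job done as asked, in the order asked, and still so for the second after the job is handed in, with the robot touching nothing.
It also fails if it takes over 72 s, if anything falls off the work surface, if the arm or the gripper's body presses on something with over 40 N, if the wrist force passes 120 N, or if a joint passes its speed limit or range.

### The arm

A 6-joint arm with a two-finger parallel gripper is mounted at the origin on the work surface. World frame = base frame: x ahead of the robot, y to its left, z up, the work surface at z = 0. Lengths are in m, angles in rad, forces in N, time in s.
With the tool pointing down it reaches from about 0.325 to 0.875 m from the base axis. Payload 4.4 kg.
Tool frame: the origin (TCP) lies midway between the tips of the shut fingers; the grasp point (between the pads) lies 19 mm behind it; z points along the fingers, y is the direction in which the jaws open and shut (so a half turn about z gives the same grasp; the last joint's range is limited). The gripper opens to 85 mm and grips with 20 to 120 N. Pads are 22 mm wide; open, the fingers measure 114 mm over their backs; the gripper's body (76 mm by 85 mm) begins 54 mm behind the grasp point. The pads swing forward as they close: fully open they stand 13 mm farther back than shut.
Start: joints at [-1.288, 0.207, 1.542, -0, 1.393, -0.15], TCP at [0.242, -0.522, 0.231] pointing down, gripper open.
Joint ranges: [-2.73, 2.73], [-0.86, 2.22], [0.23, 2.46], [-1.11, 4.25], [0.08, 2.63], [-2.82, 2.82]. Speed limits (rad/s): [2.79, 2.79, 3.14, 3.14, 3.14, 3.14].

### API

Orientations are given as a rotation vector (axis times angle).
In Python, from workcell import monitor, optics, sign_off, finder gives the robot as it stands.
- The arm moves only by the tool apply_moves, never from a script. Its argument "steps" is one flat list of numbers, 7 for each row, row after row: the closure, from 0 (fully open) to 1 (shut), then the shift along the tool's x, y, z in m, then the turn, a rotation vector about the tool's x, y, z in degrees. A call has 1 to 5 rows; each row is the pose to reach, as a shift and turn from the pose measured when the call began, along the tool's axes at that moment; what a row does not reach only later rows make up. A row lasts 1/12 s, in which the tool goes at most 41.7 mm and 7.16 degrees, less where a joint would pass 70% of its speed; a pose out of reach is approached as far as the arm can. A call with a gripper value outside its range is refused whole. The fingers move at their own pace and stop on an object; the grip force is fixed at half the most. Time passes only in rows, so rows that repeat a pose let the fingers close. It gives the time, the measured TCP pose, the force and the opening at its end, in the units of the state.
- monitor.read_state(): the state, without advancing time (a new reading comes with each control period).
- optics.camera(name): name is "scene" or "top"; returns a dict with "frame" (400x640x3 uint8, red, green, blue), "mtx" (3x3 intrinsics, pixels), "R" (3x3) and "t" (3): a world point X has camera coordinates R X + t. Camera axes: x right, y down, z forward; pixel columns grow to the right and rows downward; lengths in m; the calibration is good to about 2 mm. A picture is of the moment at which its call begins. There is no depth.
- sign_off(): hands the job in, once; it reports no verdict.
Trained networks look in a picture, given as the dict that the camera call returned (one of the last four; its "shot" number tells which), for a name from the list of things; names that differ only in an ending like _2 or _b are one class to them, and where a whole thing is asked for, a point or a joint stands for the part that bears it (a point fixed in the world has none). Each returns a list of dicts, best first, with "confidence" (0 to 1); they miss things now and then, are a little off and sometimes report something else, mostly with a low value. They report only what shows in the picture. A call takes as long as a camera call.
- finder.look_for(picture, target): "rect" ([left, top, right, bottom] in pixels, round what is visible of it).
- finder.tip_of(picture, target): "uv" ([column, row] in pixels: a listed point, or the origin of a listed thing).
The state is a dict: "time_s": time; "joint_pos": joint angles; "joint_vel": joint speeds; "tau": joint torques, N m; "eef_pos": TCP position; "orientation": TCP orientation; "ft_force": force on the tool from outside, world axes, zero at the start; "wrist_torque": the same for the moment, N m; "finger_gap": finger opening in m.
Only numpy, scipy, OpenCV 4.12 (cv2) and the standard library are available. Lean on these libraries where they do the work, as an engineer would, in place of code of your own. Each camera call takes 0.05 s, during which the arm holds its last target. There are 200 camera calls.

## Working session

There is one attempt and no reset: what is moved stays moved. The work goes in short steps, Python scripts to look and compute and a tool call to move; the robot and the scene stay as the last step left them, time stands still between calls to the robot, and variables do not carry over. Pictures are saved under pics/ and viewed, about 8 in all and at most 12, crops included, and the job is handed in when it is done.

Besides the shell and the picture viewer there is one more tool, called as name(argument=value, ...) on one line, values as JSON. apply_moves: Moves the arm, as the interface text tells. Its arguments: {"type":"object","properties":{"steps":{"type":"array","items":{"type":"number"}}},"required":["steps"]}

```bash
ls; mkdir -p pics; cat > h.py <<'E'
import numpy as np, cv2
from scipy.spatial.transform import Rotation as Ro
from workcell import monitor, optics, sign_off, finder
def ray(p,uv,z):
    d=p["R"].T@np.linalg.inv(p["mtx"])@np.array([*uv,1.]); c=-p["R"].T@p["t"]
    return c+d*(z-c[2])/d[2]
def proj(p,X):
    c=p["R"]@np.asarray(X,float)+p["t"]; q=p["mtx"]@c; return q[:2]/q[2]
def save(p,n): cv2.imwrite("pics/"+n,p["frame"][:,:,::-1])
def tri(ps,uvs):
    A=[];b=[]
    for p,uv in zip(ps,uvs):
        d=p["R"].T@np.linalg.inv(p["mtx"])@np.array([*uv,1.]); d/=np.linalg.norm(d); c=-p["R"].T@p["t"]
        M=np.eye(3)-np.outer(d,d); A.append(M); b.append(M@c)
    return np.linalg.solve(sum(A),sum(b))
def totool(goal,s=None):
    s=s or monitor.read_state(); R=Ro.from_rotvec(s["orientation"])
    return R.inv().apply(np.array(goal)-s["eef_pos"])
E
python3 - <<'E'
from h import *
np.set_printoptions(precision=4,suppress=True)
s=monitor.read_state(); print({k:np.round(v,4).tolist() for k,v in s.items()})
print(Ro.from_rotvec(s["orientation"]).as_matrix())
P={n:optics.camera(n) for n in("scene","top")}
Z={"craft_box":0,"hinge":.075,"flap_edge":.075,"press_point":.075,"tealight":0,"pillar_candle":0,"paint_jar":0,"brush":.005}
for n,p in P.items():
    save(p,n+"0.png"); print(n,"cam",-p["R"].T@p["t"])
    for k,z in Z.items():
        for r in finder.tip_of(p,k)[:2]: print(k,np.round(r["uv"],1),round(r["confidence"],2),ray(p,r["uv"],z))
    for k in("tealight","craft_box"): print(k,[(np.round(r["rect"]).tolist(),round(r["confidence"],2)) for r in finder.look_for(p,k)[:2]])
cv2.imwrite("pics/both0.png",np.vstack([P["scene"]["frame"],P["top"]["frame"]])[:,:,::-1])
E
```

```text
pics
{'time_s': 0.0, 'joint_pos': [-1.2875, 0.2075, 1.543, 0.0, 1.3935, -0.1505], 'joint_vel': [-0.0014, 0.001, 0.0004, 0.0016, -0.0001, -0.0007], 'tau': [0.0015, -38.3031, -29.1597, 0.0, 0.0106, -0.0], 'eef_pos': [0.2414, -0.521, 0.2301], 'orientation': [-3.0657, -0.6755, 0.0002], 'ft_force': [0.646, 0.2641, 0.2076], 'wrist_torque': [-0.0301, -0.027, 0.0124], 'finger_gap': 0.0852}
[[ 0.9074  0.4203 -0.0006]
 [ 0.4203 -0.9074  0.0022]
 [ 0.0004 -0.0023 -1.    ]]
scene cam [1.0181 0.4215 0.9892]
craft_box [317.6 207. ] 0.89 [ 0.5451 -0.0185  0.    ]
hinge [293.5 211.1] 0.81 [ 0.6271 -0.0193  0.075 ]
flap_edge [336.1 168.9] 0.62 [ 0.4669 -0.0269  0.075 ]
press_point [329.6 177.9] 0.95 [ 0.4985 -0.0205  0.075 ]
tealight [411.6 305. ] 0.84 [0.5977 0.3113 0.    ]
pillar_candle [275.  138.8] 0.92 [ 0.4557 -0.2619  0.    ]
paint_jar [451.9 249.2] 0.59 [0.4198 0.3001 0.    ]
brush [201.  168.4] 0.7 [ 0.6653 -0.3319  0.005 ]
tealight [([404.0, 298.0, 423.0, 316.0], 0.7)]
craft_box [([259.0, 150.0, 375.0, 256.0], 0.57)]
top cam [0.4337 0.008  1.1064]
craft_box [329.9 214.1] 0.69 [ 0.5472 -0.0206  0.    ]
hinge [328.7 179.6] 0.87 [ 0.6318 -0.0147  0.075 ]
flap_edge [331.8 236.3] 0.8 [ 0.4813 -0.0241  0.075 ]
press_point [331.3 228.1] 0.61 [ 0.5027 -0.0226  0.075 ]
tealight [213.5 194.9] 0.47 [0.5981 0.3101 0.    ]
pillar_candle [414.8 242.6] 0.84 [ 0.4697 -0.2591  0.    ]
paint_jar [213.2 256.4] 0.64 [0.4255 0.3025 0.    ]
brush [436.2 175.9] 0.88 [ 0.6598 -0.3232  0.005 ]
tealight [([204.0, 189.0, 220.0, 203.0], 0.67), ([290.0, 181.0, 368.0, 240.0], 0.45)]
craft_box [([288.0, 174.0, 371.0, 246.0], 0.69)]
```

View pics/scene0.png

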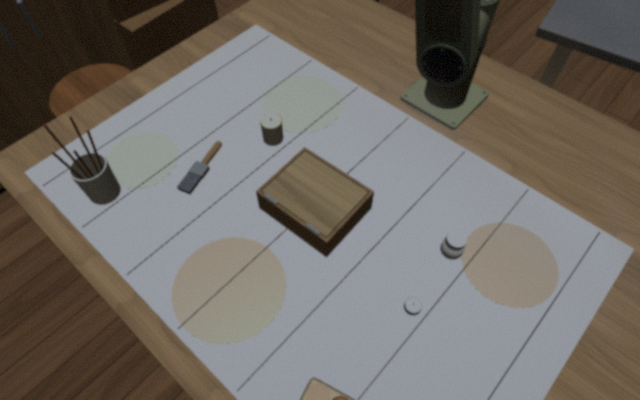

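View pics/top0.png

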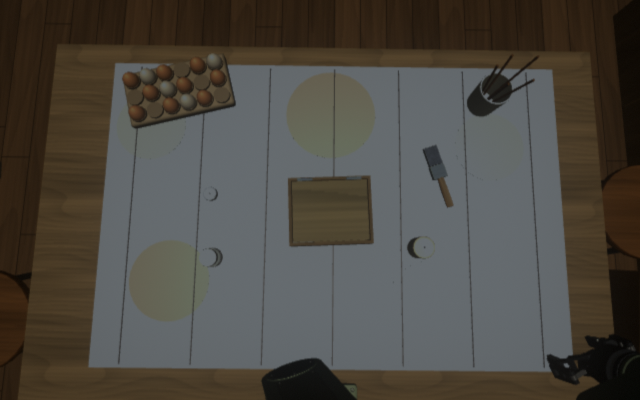

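Scene view: box around (317,207), tealight (412,305), jar (453,245), candle (272,130) and brush (200,168). Top view: box corners about (289,178) to (373,244), tealight (211,194). The networks agree with both pictures. Next I refine the box pose by fitting its silhouette.

```bash
python3 - <<'E'
from h import *
from scipy.optimize import minimize
np.set_printoptions(precision=4,suppress=True)
P=[optics.camera(n) for n in("scene","top")]
rc=[(240,135,395,270),(270,160,390,260)]
ms=[]
for p,(a,b,c,d) in zip(P,rc):
    f=cv2.cvtColor(p["frame"],cv2.COLOR_RGB2HSV); m=((f[...,1]>70)|(f[...,2]<60)).astype(np.uint8)
    k=np.zeros_like(m);k[b:d,a:c]=m[b:d,a:c]; k=cv2.morphologyEx(k,cv2.MORPH_OPEN,np.ones((5,5)))
    n,l,st,_=cv2.connectedComponentsWithStats(k); i=1+st[1:,4].argmax(); ms.append((l==i).astype(np.uint8)); print(st[i])
def hull(p,v):
    x,y,t=v;c,s=np.cos(t),np.sin(t)
    pts=[proj(p,[x+c*a-s*b,y+s*a+c*b,z]) for a in(-.09,.09) for b in(-.11,.11) for z in(0,.075)]
    return cv2.convexHull(np.float32(pts))
def cost(v,sel=(0,1)):
    e=0
    for i in sel:
        h=np.zeros((400*4,640*4),np.uint8); cv2.fillConvexPoly(h,np.int32((hull(P[i],v)+.5)*4),1)
        M=np.kron(ms[i],np.ones((4,4),np.uint8)); e+=(h!=M).sum()/M.sum()
    return e
for sel in((0,),(1,),(0,1)):
    r=minimize(cost,[.547,-.02,0],args=(sel,),method="Nelder-Mead",options=dict(initial_simplex=[[.547,-.02,0],[.557,-.02,.0],[.547,-.01,.0],[.547,-.02,.08]],xatol=2e-4,fatol=1e-4))
    print(sel,r.x,r.fun)
E
```

```text
[ 258  151  114  103 6717]
[ 289  176   84   70 5360]
(0,) [ 0.55   -0.0243  0.0378] 0.09328941491737383
(1,) [ 0.5506 -0.0189  0.053 ] 0.07018423507462687
(0, 1) [ 0.5511 -0.0204  0.0444] 0.17133429512497805
```

apply_moves(steps=[1,0,0,0,0,0,0,1,0.0,-0.04,0,0,0,0,1,0.02,-0.08,0,0,0,0,1,0.04,-0.11,0,0,0,0,1,0.06,-0.14,0,0,0,0])

```text
time_s: 1.62
eef_pos: [0.2368, -0.3675, 0.2307]
orientation: [-3.067, -0.674, -0.0]
ft_force: [0.1, -0.4, -1.1]
finger_gap: 0.0256
```

apply_moves(steps=[1,0.036,-0.019,0,0,0,4.5,1,0.072,-0.038,0,0,0,9,1,0.108,-0.057,0,0,0,13.5,1,0.144,-0.076,0,0,0,18,1,0.18,-0.095,0,0,0,22.3])

```text
time_s: 2.03
eef_pos: [0.3612, -0.2043, 0.2314]
orientation: [-3.141, -0.061, -0.002]
ft_force: [0.4, 0.1, 0.5]
finger_gap: -0.0002
```

```bash
python3 - <<'E'
from h import *
s=monitor.read_state(); print(totool([.499,-.0225,.10]), np.round(s["joint_pos"],2),s["eef_pos"],Ro.from_rotvec(s["orientation"]).as_matrix()[:,0])
E
```

```text
[ 0.14456256 -0.17627806  0.13155582] [-0.72 -0.15  1.91  0.    1.38  0.81] [ 0.36122998 -0.20426778  0.23137396] [9.99252456e-01 3.86466307e-02 9.83291490e-04]
```

apply_moves(steps=[1,0.024,-0.029,0.0,0,0,0,1,0.048,-0.058,0.0,0,0,0,1,0.072,-0.087,0.01,0,0,0,1,0.096,-0.116,0.025,0,0,0,1,0.12,-0.145,0.045,0,0,0])

```text
time_s: 2.45
eef_pos: [0.4775, -0.0539, 0.1884]
orientation: [3.14, 0.062, 0.009]
ft_force: [0.2, -0.3, 0.0]
finger_gap: 0.0
```

```bash
python3 - <<'E'
from h import *
s=monitor.read_state(); print(totool([.499,-.0225,.08]))
E
```

```text
[ 0.02211019 -0.030684    0.10845945]
```

apply_moves(steps=[1,0.012,-0.017,0.03,0,0,0,1,0.022,-0.031,0.06,0,0,0,1,0.022,-0.031,0.085,0,0,0,1,0.022,-0.031,0.1,0,0,0,1,0.022,-0.031,0.104,0,0,0])

```text
time_s: 2.87
eef_pos: [0.4962, -0.021, 0.0811]
orientation: [-3.141, -0.063, 0.001]
ft_force: [-0.2, -0.3, 0.0]
finger_gap: 0.0004
```

apply_moves(steps=[1,0,0,0.003,0,0,0,1,0,0,0.006,0,0,0,1,0,0,0.008,0,0,0,1,0,0,0.01,0,0,0,1,0,0,0.011,0,0,0])

```text
time_s: 3.28
eef_pos: [0.4965, -0.0213, 0.071]
orientation: [-3.141, -0.063, -0.0]
ft_force: [-2.1, 1.1, 3.0]
finger_gap: -0.0
```

apply_moves(steps=[1,0,0,0.001,0,0,0,1,0,0,0.002,0,0,0,1,0,0,0.002,0,0,0])

```text
time_s: 3.53
eef_pos: [0.497, -0.0214, 0.0698]
orientation: [3.141, 0.063, 0.002]
ft_force: [-2.4, -0.0, 5.1]
finger_gap: 0.0002
```

apply_moves(steps=[1,0,0,0.001,0,0,0,1,0,0,0.0015,0,0,0])

```text
time_s: 3.7
eef_pos: [0.497, -0.0215, 0.0696]
orientation: [3.141, 0.063, 0.002]
ft_force: [-6.1, 1.6, 15.2]
finger_gap: -0.0005
```

apply_moves(steps=[1,0,0,-0.02,0,0,0,1,0,0,-0.05,0,0,0,1,0,0,-0.085,0,0,0,1,-0.02,0,-0.115,0,0,0,1,-0.055,0,-0.12,0,0,0])

```text
time_s: 4.12
eef_pos: [0.4489, -0.0255, 0.1967]
orientation: [3.136, 0.064, 0.028]
ft_force: [0.2, -1.9, 1.5]
finger_gap: 0.0
```

```bash
python3 - <<'E'
from h import *
np.set_printoptions(precision=4,suppress=True)
ps=[optics.camera(n) for n in("scene","top")]
uv=[]
for p in ps:
    save(p,f"a{p['shot']}.png"); r=finder.tip_of(p,"flap_edge"); print([(np.round(q["uv"],1),round(q["confidence"],2)) for q in r[:2]]); uv.append(r[0]["uv"] if r else None)
    th=.45; print("pred",proj(p,[.629-.16*np.cos(th),-.022,.075+.16*np.sin(th)]))
if all(u is not None for u in uv): print(tri(ps,uv))
cv2.imwrite("pics/a.png",np.hstack([cv2.resize(ps[0]["frame"][100:300,200:400],(400,400)),cv2.resize(ps[1]["frame"][130:330,230:430],(400,400))])[:,:,::-1])
s=monitor.read_state();print(s["joint_pos"],s["eef_pos"],s["ft_force"])
E
```

```text
[(array([334.6, 154.2]), 0.78), (array([199.2, 167.5]), 0.73)]
pred [333.3741 156.2467]
[(array([331.3, 232.9]), 0.66)]
pred [331.8456 233.4798]
[ 0.4852 -0.0196  0.1544]
[-0.2498 -0.043   1.9001 -0.      1.2807  1.2815] [ 0.4421 -0.0239  0.1899] [ 0.853   0.8055 -0.676 ]
```

View pics/a.png

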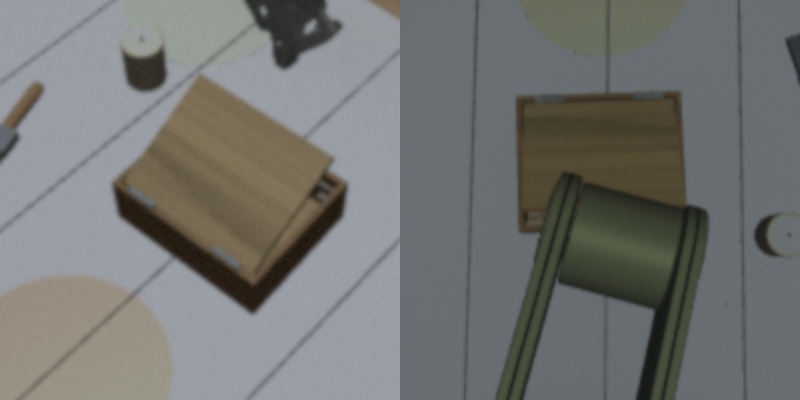

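The flap stands ajar: its free edge shows at (335,154) in the scene view, matching the 0.45 rad prediction. Now I back off and tilt the fingers forward to get under the edge.

apply_moves(steps=[1,-0.015,0,0,0,7,0,1,-0.03,0,0,0,14,0,1,-0.045,0,0.01,0,21,0,1,-0.05,0,0.03,0,28,0,1,-0.05,0,0.045,0,35,0])

```text
time_s: 4.73
eef_pos: [0.3989, -0.026, 0.1486]
orientation: [-2.986, -0.067, -0.929]
ft_force: [-114.1, 43.7, -86.1]
finger_gap: 0.0
```

```bash
python3 - <<'E'
from h import *
np.set_printoptions(precision=4,suppress=True)
s=monitor.read_state();R=Ro.from_rotvec(s["orientation"]).as_matrix();print(s["joint_pos"],s["eef_pos"]);print(R)
for g in([.40,-.03,.115],[.41,-.03,.105],[.50,-.03,.105]): print(g,totool(g))
E
```

```text
[-0.5516 -0.5217  2.4624  0.4899  0.7446  0.687 ] [ 0.3989 -0.026   0.1486]
[[ 0.8225  0.0451  0.5669]
 [ 0.0371 -0.999   0.0256]
 [ 0.5675  0.     -0.8234]]
[0.4, -0.03, 0.115] [-0.0183  0.0041  0.0282]
[0.41, -0.03, 0.105] [-0.0158  0.0045  0.0421]
[0.5, -0.03, 0.105] [0.0582 0.0086 0.0931]
```

```bash
python3 - <<'E'
from h import *
p=optics.camera("scene");save(p,"b.png");cv2.imwrite("pics/b2.png",cv2.resize(p["frame"][0:260,200:600],(800,520))[:,:,::-1])
s=monitor.read_state();print({k:np.round(v,4).tolist() for k,v in s.items()})
E
```

```text
{'time_s': 4.7833, 'joint_pos': [-0.556, -0.5217, 2.4571, 0.4995, 0.7325, 0.6774], 'joint_vel': [0.0405, 0.0403, -0.065, -0.2603, 0.0935, 0.4269], 'tau': [0.8128, -3.6569, -16.8345, 1.2366, -0.2595, -0.6079], 'eef_pos': [0.4046, -0.0307, 0.1541], 'orientation': [-2.9874, -0.0635, -0.9581], 'ft_force': [4.2602, 0.5773, 5.7186], 'wrist_torque': [-0.0297, 0.0279, -0.0155], 'finger_gap': 0.0}
```

View pics/b2.png

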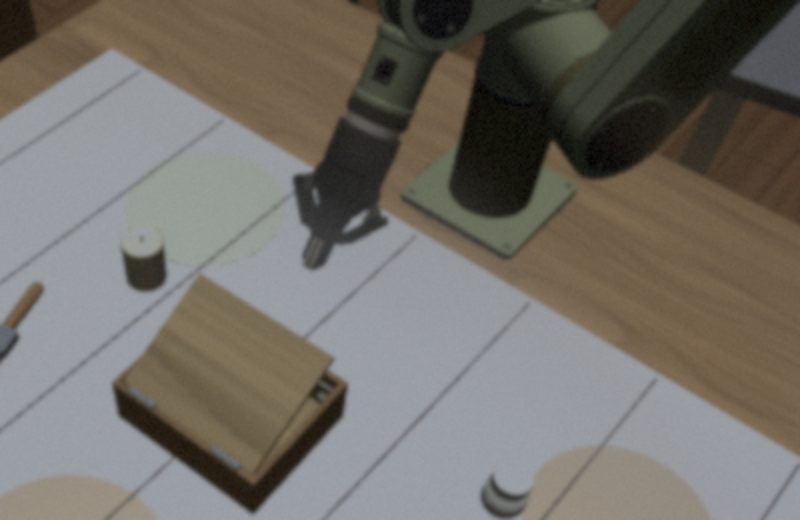

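apply_moves(steps=[1,0.01,0,0.01,0,0,0,1,0.012,0,0.022,0,0,0,1,0.012,0,0.035,0,0,0,1,0.012,0,0.048,0,0,0,1,0.012,0,0.06,0,0,0])

```text
time_s: 5.2
eef_pos: [0.4503, -0.03, 0.1116]
orientation: [-2.988, -0.063, -0.958]
ft_force: [-0.2, -0.4, -0.3]
finger_gap: 0.0
```

```bash
cat > st.py <<'E'
from h import *
import sys
np.set_printoptions(precision=4,suppress=True)
s=monitor.read_state();R=Ro.from_rotvec(s["orientation"]).as_matrix();print(s["joint_pos"],s["eef_pos"],s["ft_force"]);print("x",R[:,0],"z",R[:,2])
for a in sys.argv[1:]:
    g=[float(v) for v in a.split(",")]; print(g,totool(g,s))
E
python3 st.py .494,-.03,.107 .50,-.03,.13
```

```text
[-0.4558 -0.2403  2.4005  0.6042  0.4936  0.6064] [ 0.4503 -0.03    0.1116] [-0.2378 -0.3812 -0.2742]
x [0.8128 0.0372 0.5813] z [ 0.5812  0.0149 -0.8136]
[0.494, -0.03, 0.107] [0.0328 0.0016 0.0291]
[0.5, -0.03, 0.13] [0.0511 0.0021 0.0139]
```

apply_moves(steps=[1,0.017,0.001,0.015,0,0,0,1,0.033,0.0015,0.029,0,0,0,1,0.0465,0.002,0.017,0,0,0,1,0.064,0.002,0.0045,0,0,0,1,0.084,0.002,-0.003,0,0,0])

```text
time_s: 5.62
eef_pos: [0.516, -0.0285, 0.1604]
orientation: [-2.99, -0.062, -0.948]
ft_force: [-0.0, -1.1, -2.0]
finger_gap: 0.0002
```

```bash
python3 st.py .535,-.03,.18 .55,-.03,.193 .57,-.03,.203 .59,-.03,.21 .61,-.03,.215 ; python3 - <<'E'
from h import *
p=optics.camera("scene");cv2.imwrite("pics/c.png",cv2.resize(p["frame"][60:280,180:480],(600,440))[:,:,::-1])
E
```

```text
[-0.3602 -0.1689  2.2156  0.4247  0.5579  0.8685] [ 0.516  -0.0285  0.1604] [-0.0204 -1.0965 -1.9939]
x [0.8167 0.0362 0.5759] z [ 0.5758  0.0163 -0.8175]
[0.535, -0.03, 0.18] [ 0.0268  0.0023 -0.0051]
[0.55, -0.03, 0.193] [ 0.0465  0.003  -0.0071]
[0.57, -0.03, 0.203] [ 0.0686  0.0039 -0.0038]
[0.59, -0.03, 0.21] [0.089  0.0047 0.002 ]
[0.61, -0.03, 0.215] [0.1082 0.0055 0.0094]
```

View pics/c.png

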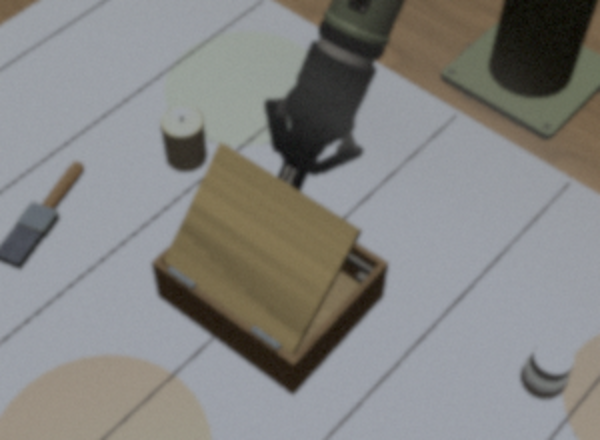

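The picture shows the flap lifted to about 0.75 rad (edge from (222,148) to (358,232)) with the fingertips behind and under it. I continue along the arc.

apply_moves(steps=[1,0.027,0,-0.005,0,0,0,1,0.047,0,-0.007,0,0,0,1,0.069,0,-0.004,0,0,0,1,0.089,0,0.002,0,0,0,1,0.108,0,0.009,0,0,0])

```text
time_s: 6.08
eef_pos: [0.6149, -0.026, 0.2217]
orientation: [-2.988, -0.063, -0.964]
ft_force: [-1.9, 0.1, -0.3]
finger_gap: -0.0001
```

```bash
python3 st.py .62,-.03,.215 .64,-.03,.215 .66,-.03,.212 .68,-.03,.208 .695,-.03,.205; python3 - <<'E'
from h import *
p=optics.camera("scene");cv2.imwrite("pics/d.png",cv2.resize(p["frame"][60:280,180:480],(600,440))[:,:,::-1])
E
```

```text
[-0.271  -0.0321  1.952   0.2876  0.6381  1.0774] [ 0.6149 -0.026   0.2217] [-1.896   0.1467 -0.3162]
x [0.8107 0.0379 0.5843] z [ 0.5842  0.0131 -0.8115]
[0.62, -0.03, 0.215] [0.     0.0042 0.0084]
[0.64, -0.03, 0.215] [0.0162 0.0049 0.0201]
[0.66, -0.03, 0.212] [0.0307 0.0057 0.0342]
[0.68, -0.03, 0.208] [0.0446 0.0064 0.0491]
[0.695, -0.03, 0.205] [0.055  0.0069 0.0603]
```

View pics/d.png

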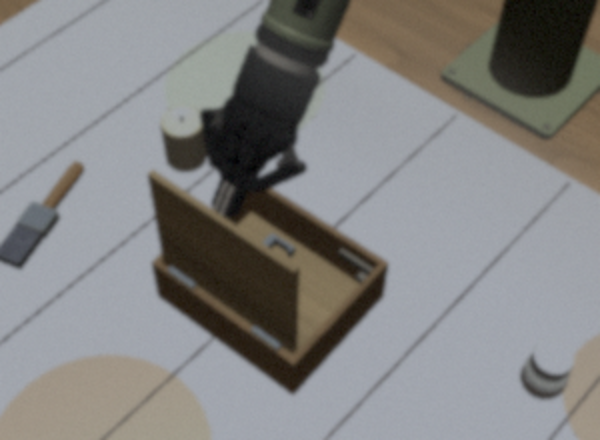

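The flap is close to upright (edge (152,175) to (297,268)), with the fingers behind it at (225,205). I push it on over.

apply_moves(steps=[1,0.012,0.003,0.013,0,0,0,1,0.022,0.003,0.026,0,0,0,1,0.034,0.003,0.038,0,0,0,1,0.045,0.003,0.049,0,0,0,1,0.055,0.003,0.06,0,0,0])

```text
time_s: 6.55
eef_pos: [0.6981, -0.027, 0.2061]
orientation: [-2.988, -0.063, -0.967]
ft_force: [-63.9, -5.4, 40.3]
finger_gap: 0.0002
```

apply_moves(steps=[1,0,0,0,0,0,0,1,-0.02,0,-0.02,0,0,0,1,-0.04,0,-0.045,0,-6,0,1,-0.06,0,-0.07,0,-13,0,1,-0.075,0,-0.095,0,-20,0])

```text
time_s: 6.97
eef_pos: [0.5784, -0.0312, 0.2376]
orientation: [3.106, 0.061, 0.419]
ft_force: [1.1, 0.7, 0.1]
finger_gap: -0.0001
```

```bash
python3 st.py .598,.311,.12; python3 - <<'E'
from h import *
p=optics.camera("scene");cv2.imwrite("pics/e.png",cv2.resize(p["frame"][60:330,160:480],(640,540))[:,:,::-1])
for n,z in(("scene",.008),("top",.008)):
    p=optics.camera(n)
    for r in finder.look_for(p,"tealight")[:1]: 
        a=r["rect"]; print(n,r, ray(p,[(a[0]+a[2])/2,(a[1]+a[3])/2],z))
    for r in finder.tip_of(p,"tealight")[:1]: print(r,ray(p,r["uv"],0))
E
```

```text
[-0.2369  0.0408  1.7376  0.0683  1.1027  1.2714] [ 0.5784 -0.0312  0.2376] [1.1438 0.7067 0.0609]
x [0.9635 0.0398 0.2648] z [ 0.2651 -0.0013 -0.9642]
[0.598, 0.311, 0.12] [ 0.0014 -0.3426  0.1181]
scene {'rect': [403.9, 298.1, 423.4, 315.8], 'confidence': 0.5} [0.60177114 0.31820654 0.008     ]
{'uv': [411.9, 307.8], 'confidence': 0.8} [0.60257513 0.31565934 0.        ]
top {'rect': [203.4, 189.6, 222.1, 200.3], 'confidence': 0.47} [0.59673572 0.31000099 0.008     ]
{'uv': [214.5, 196.9], 'confidence': 0.74} [0.59239417 0.30697612 0.        ]
```

View pics/e.png

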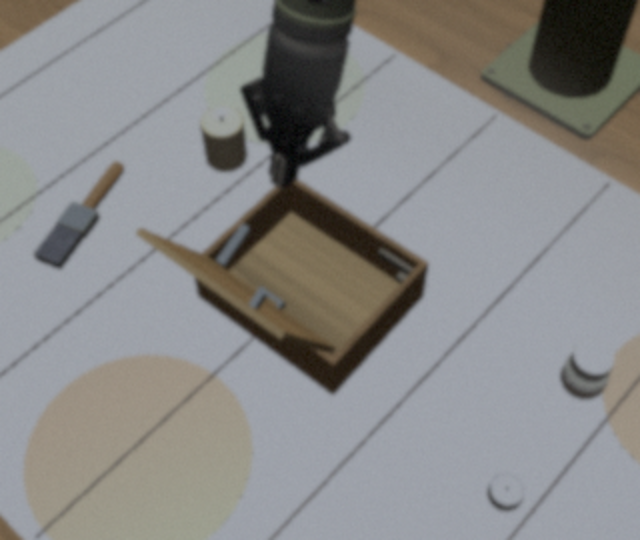

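The flap now lies back on its stop, edge from (140,232) to (335,350), and the box is open and empty. The tealight is at (506,490) in this crop. Next I go to the tealight.

apply_moves(steps=[1,0,-0.03,0,0,-5,0,0.25,0,-0.07,0,0,-10,0,0.25,0,-0.11,0,0,-15.4,0,0.25,0,-0.15,0,0,-15.4,0,0.25,0,-0.19,0,0,-15.4,0])

```text
time_s: 7.73
eef_pos: [0.5742, 0.1609, 0.2321]
orientation: [3.13, 0.06, 0.007]
ft_force: [-0.0, -0.7, -0.6]
finger_gap: 0.048
```

```bash
python3 st.py .598,.312,.15 .598,.312,.06
```

```text
[ 0.1341  0.2497  1.4874 -0.0111  1.4013  1.6683] [0.5742 0.1609 0.2321] [-0.0165 -0.682  -0.5581]
x [0.9993 0.0385 0.0042] z [ 0.0047 -0.0105 -0.9999]
[0.598, 0.312, 0.15] [ 0.0292 -0.1509  0.0806]
[0.598, 0.312, 0.06] [ 0.0288 -0.1519  0.1706]
```

apply_moves(steps=[0.25,0.007,-0.036,0,0,0,0,0.25,0.014,-0.072,0,0,0,0,0.25,0.022,-0.108,0.01,0,0,0,0.25,0.029,-0.144,0.045,0,0,0,0.25,0.029,-0.152,0.08,0,0,0])

```text
time_s: 8.15
eef_pos: [0.6005, 0.318, 0.1544]
orientation: [3.136, 0.066, 0.022]
ft_force: [-0.1, -0.3, -0.4]
finger_gap: 0.0641
```

apply_moves(steps=[0.25,0,-0.003,0.02,0,0,0,0.25,0,-0.003,0.045,0,0,0,0.25,0,-0.003,0.06,0,0,0,0.25,0,-0.003,0.075,0,0,0,0.25,0,-0.003,0.08,0,0,0])

```text
time_s: 8.57
eef_pos: [0.5989, 0.3197, 0.0695]
orientation: [3.134, 0.066, 0.012]
ft_force: [0.1, -0.2, -0.8]
finger_gap: 0.0643
```

```bash
python3 st.py .598,.312,.03 .598,.312,.006;python3 - <<'E'
from h import *
p=optics.camera("scene");q=optics.camera("top");s=monitor.read_state();e=s["eef_pos"]
print(s["finger_gap"])
for c,b in((p,(350,240)),(q,(150,150))):
    print(proj(c,[.598,.312,.016]),proj(c,e),[ (r["uv"],ray(c,r["uv"],0)) for r in finder.tip_of(c,"tealight")[:1]],"crop",b)
cv2.imwrite("pics/f.png",np.hstack([cv2.resize(p["frame"][240:360,350:470],(400,400)),cv2.resize(q["frame"][150:270,150:270],(400,400))])[:,:,::-1])
E
```

```text
[ 0.3672  0.5747  1.3911 -0.0096  1.171   1.8995] [0.5989 0.3197 0.0695] [ 0.0947 -0.1943 -0.8439]
x [0.9991 0.0422 0.0074] z [ 0.0077 -0.0065 -0.9999]
[0.598, 0.312, 0.03] [-0.0015  0.0074  0.0396]
[0.598, 0.312, 0.006] [-0.0017  0.0073  0.0636]
0.06401236694468618
[412.94274526 302.56350481] [419.84116047 295.65173426] [([410.3, 309.2], array([0.60757431, 0.31495148, 0.        ]))] crop (350, 240)
[211.28939634 194.06547414] [202.56332281 189.97256807] [([212.9, 197.4], array([0.59090882, 0.31143194, 0.        ]))] crop (150, 150)
```

View pics/f.png

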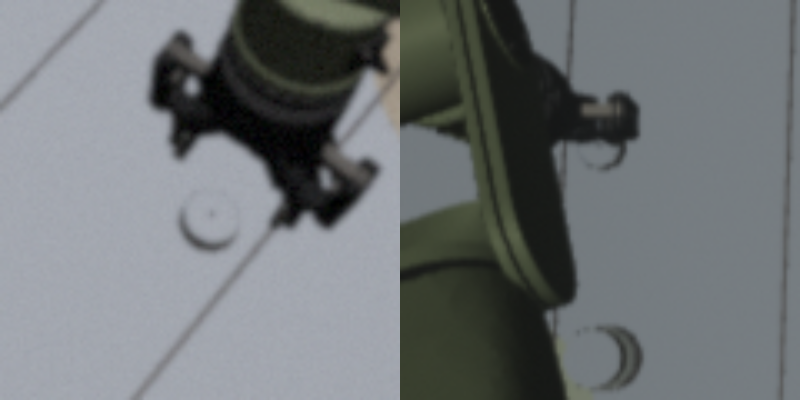

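The scene half shows the wick at crop (211,214), which is pixel (413.3,304.2). That is within 2 px of the projection of my estimate, and the disc lies between the jaws. I descend.

apply_moves(steps=[0.25,-0.001,0.0065,0.01,0,0,0,0.25,-0.001,0.0065,0.035,0,0,0,0.25,-0.001,0.0065,0.055,0,0,0,0.25,-0.001,0.0065,0.064,0,0,0,0.25,-0.001,0.0065,0.067,0,0,0])

```text
time_s: 9.18
eef_pos: [0.6014, 0.313, 0.0064]
orientation: [3.136, 0.065, 0.02]
ft_force: [-1.0, 0.2, 0.2]
finger_gap: 0.064
```

```bash
python3 st.py .598,.313,.001
```

```text
[ 0.3566  0.6522  1.4182 -0.0103  1.0612  1.891 ] [0.6014 0.313  0.0064] [-1.0291  0.1636  0.1662]
x [0.9991 0.0414 0.0124] z [ 0.0126 -0.0049 -0.9999]
[0.598, 0.313, 0.001] [-0.0034 -0.0002  0.0054]
```

apply_moves(steps=[0.25,-0.003,0,0.005,0,-0.7,0,0.25,-0.003,0,0.005,0,-0.7,0,0.9,-0.003,0,0.005,0,-0.7,0,0.9,-0.003,0,0.005,0,-0.7,0,0.9,-0.003,0,0.005,0,-0.7,0])

```text
time_s: 9.6
eef_pos: [0.5999, 0.3134, 0.0034]
orientation: [3.137, 0.065, 0.005]
ft_force: [0.2, -0.1, -0.2]
finger_gap: 0.0351
```

apply_moves(steps=[0.9,0,0,0,0,0,0,0.9,0,0,0,0,0,0,0.9,0,0,0,0,0,0])

```text
time_s: 9.85
eef_pos: [0.6002, 0.3136, 0.0039]
orientation: [3.137, 0.065, 0.007]
ft_force: [-0.3, -0.6, -0.4]
finger_gap: 0.0355
```

apply_moves(steps=[0.9,0,0,-0.004,0,0,0,0.9,0,0,-0.008,0,0,0,0.9,0,0,-0.016,0,0,0,0.9,0,0,-0.025,0,0,0,0.9,0,0,-0.03,0,0,0])

```text
time_s: 10.27
eef_pos: [0.6011, 0.3141, 0.0359]
orientation: [3.138, 0.065, 0.01]
ft_force: [0.0, -0.2, 0.0]
finger_gap: 0.0355
```

```bash
python3 - <<'E'
from h import *
p=optics.camera("scene");s=monitor.read_state();e=s["eef_pos"]
print(s["finger_gap"],e,proj(p,e),[(r["uv"],r["confidence"]) for r in finder.tip_of(p,"tealight")[:2]])
cv2.imwrite("pics/g.png",cv2.resize(p["frame"][240:350,360:480],(720,660))[:590,:,::-1])
E
```

```text
0.03556707927317697 [0.60179591 0.31440717 0.03696838] [414.40457812 300.85255495] [([414.1, 302.4], 0.78)]
```

View pics/g.png

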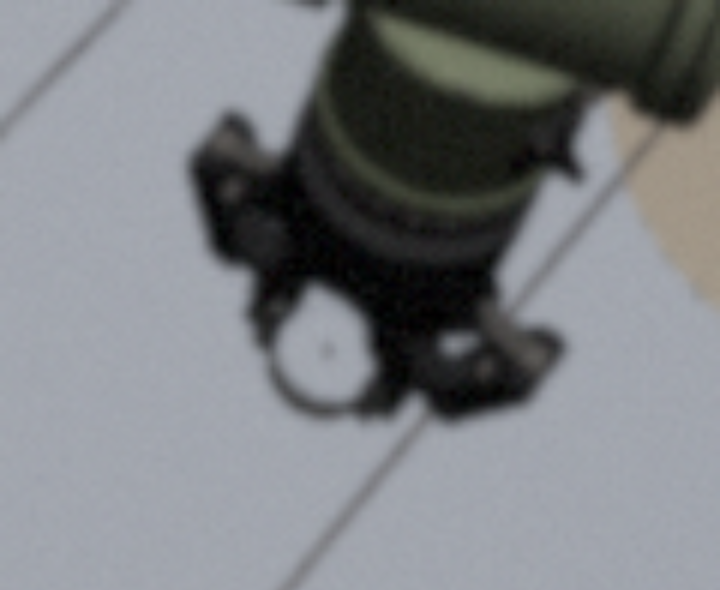

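The tealight is gripped level and centred: wick at crop (327,348), between both pads. I raise it and carry it over the box.

apply_moves(steps=[0.9,0,0,-0.03,0,0,0,0.9,0,0.01,-0.065,0,0,0,0.9,0,0.035,-0.1,0,0,0,0.9,-0.01,0.07,-0.11,0,0,0,0.9,-0.02,0.108,-0.11,0,0,0])

```text
time_s: 10.78
eef_pos: [0.5888, 0.2066, 0.1523]
orientation: [3.14, 0.069, 0.03]
ft_force: [0.9, 0.7, -0.2]
finger_gap: 0.0352
```

```bash
python3 st.py .545,-.03,.14
```

```text
[ 0.2009  0.3676  1.5065 -0.0043  1.2485  1.729 ] [0.5888 0.2066 0.1523] [ 0.9401  0.6631 -0.2072]
x [0.9988 0.044  0.0193] z [ 0.0193 -0.0002 -0.9998]
[0.545, -0.03, 0.14] [-0.0544  0.2344  0.0115]
```

apply_moves(steps=[0.9,-0.009,0.036,0,0,0,0,0.9,-0.018,0.072,0,0,0,0,0.9,-0.027,0.11,0,0,0,0,0.9,-0.036,0.148,0,0,0,0,0.9,-0.045,0.185,0,0,0,0])

```text
time_s: 11.2
eef_pos: [0.5512, 0.0181, 0.1518]
orientation: [3.14, 0.069, 0.031]
ft_force: [0.8, 0.3, 0.4]
finger_gap: 0.0355
```

```bash
python3 st.py .545,-.03,.12 .545,-.03,.03
```

```text
[-0.1254  0.2233  1.6951  0.0022  1.2036  1.4004] [0.5512 0.0181 0.1518] [0.8136 0.2679 0.4122]
x [0.9988 0.0442 0.0197] z [ 0.0197 -0.0004 -0.9998]
[0.545, -0.03, 0.12] [-0.0089  0.0477  0.0317]
[0.545, -0.03, 0.03] [-0.0107  0.0476  0.1217]
```

apply_moves(steps=[0.9,-0.005,0.025,0,0,-1.1,0,0.9,-0.009,0.045,0,0,-1.1,0,0.9,-0.009,0.0475,0.025,0,-1.1,0,0.9,-0.01,0.0475,0.055,0,-1.1,0,0.9,-0.01,0.0475,0.08,0,-1.1,0])

```text
time_s: 11.62
eef_pos: [0.5448, -0.0308, 0.071]
orientation: [3.139, 0.067, 0.002]
ft_force: [-0.6, -0.6, -0.2]
finger_gap: 0.035
```

```bash
python3 st.py .545,-.03,.0135
```

```text
[-0.2145  0.3316  1.7489 -0.0012  1.0594  1.3144] [ 0.5448 -0.0308  0.071 ] [-0.5552 -0.6358 -0.2418]
x [0.9991 0.0425 0.0015] z [ 0.0015 -0.0014 -1.    ]
[0.545, -0.03, 0.0135] [ 0.0001 -0.0009  0.0575]
```

apply_moves(steps=[0.9,0,0,0.02,0,0,0,0.9,0,0,0.037,0,0,0,0.9,0,0,0.048,0,0,0,0.9,0,0,0.053,0,0,0,0.9,0,0,0.0555,0,0,0])

```text
time_s: 12.03
eef_pos: [0.5445, -0.0308, 0.0149]
orientation: [3.14, 0.067, 0.001]
ft_force: [-0.0, 0.7, -0.6]
finger_gap: 0.0354
```

apply_moves(steps=[0.9,0,0,0.001,0,0,0,0.9,0,0,0.001,0,0,0])

```text
time_s: 12.2
eef_pos: [0.5453, -0.0309, 0.0147]
orientation: [3.139, 0.067, 0.003]
ft_force: [0.2, -0.6, 0.2]
finger_gap: 0.0355
```

apply_moves(steps=[0.9,0,0,0.001,0,0,0,0.9,0,0,0.0015,0,0,0,0.9,0,0,0.0015,0,0,0])

```text
time_s: 12.45
eef_pos: [0.546, -0.031, 0.0139]
orientation: [3.139, 0.067, 0.005]
ft_force: [-0.1, 0.3, -0.3]
finger_gap: 0.0354
```

apply_moves(steps=[0.9,0,0,0.001,0,0,0,0.9,0,0,0.0015,0,0,0,0.9,0,0,0.0015,0,0,0])

```text
time_s: 12.7
eef_pos: [0.5465, -0.031, 0.0131]
orientation: [3.139, 0.067, 0.007]
ft_force: [-1.2, 0.1, 4.1]
finger_gap: 0.0354
```

Contact is felt (4 N), so the tealight stands on the floor. I open gently and only partly.

apply_moves(steps=[0.5,0,0,0,0,0,0,0.35,0,0,0,0,0,0,0.25,0,0,0,0,0,0,0.25,0,0,0,0,0,0,0.25,0,0,-0.003,0,0,0])

```text
time_s: 13.12
eef_pos: [0.5456, -0.0309, 0.0154]
orientation: [3.139, 0.067, 0.004]
ft_force: [-0.6, -0.0, 0.9]
finger_gap: 0.064
```

apply_moves(steps=[0.25,0,0,-0.01,0,0,0,0.25,0,0,-0.03,0,0,0,0.25,0,0,-0.06,0,0,0,0.25,0,0,-0.1,0,0,0,0.25,-0.01,0,-0.14,0,0,0])

```text
time_s: 13.53
eef_pos: [0.5357, -0.031, 0.1571]
orientation: [3.139, 0.067, 0.004]
ft_force: [0.1, -0.1, 1.2]
finger_gap: 0.064
```

apply_moves(steps=[0.25,-0.02,0.03,-0.02,0,0,0,0.25,-0.04,0.065,-0.03,0,0,0,0.25,-0.06,0.1,-0.03,0,0,0,0.25,-0.08,0.13,-0.03,0,0,0,0.25,-0.08,0.16,-0.03,0,0,0])

```text
time_s: 13.95
eef_pos: [0.4594, -0.1951, 0.1881]
orientation: [3.139, 0.066, 0.002]
ft_force: [0.4, 0.5, -0.7]
finger_gap: 0.064
```

```bash
python3 - <<'E'
from h import *
ps=[optics.camera(n) for n in("scene","top")];s=monitor.read_state();print(s["eef_pos"],s["ft_force"])
for p in ps:
  print([proj(p,[.546,-.031,z]) for z in(.01,.026)])
  for k,z in(("tealight",.01),("pillar_candle",0),("paint_jar",0),("brush",.005)):
    print(k,[(r["uv"],r["confidence"],np.round(ray(p,r["uv"],z),4)) for r in finder.tip_of(p,k)[:1]])
cv2.imwrite("pics/i.png",np.hstack([cv2.resize(ps[0]["frame"][110:290,180:480],(500,300)),cv2.resize(ps[1]["frame"][150:270,260:380],(300,300))])[:,:,::-1])
E
```

```text
[ 0.4622711  -0.1983847   0.18871491] [0.60975493 0.2340018  0.2290063 ]
[array([313.68204488, 202.28880872]), array([313.58917048, 198.7361503 ])]
tealight [([310.5, 202.7], 0.67, array([ 0.5523, -0.0361,  0.01  ]))]
pillar_candle [([275.2, 140.2], 0.91, array([ 0.459 , -0.2578,  0.    ]))]
paint_jar [([452.8, 249.2], 0.69, array([0.4184, 0.3017, 0.    ]))]
brush [([201.1, 167.3], 0.86, array([ 0.6627, -0.3346,  0.005 ]))]
[array([333.7013959 , 214.20040623]), array([333.91191448, 213.61128777])]
tealight [([333.6, 216.9], 0.73, array([ 0.5384, -0.0308,  0.01  ]))]
pillar_candle []
paint_jar [([214.3, 255.1], 0.85, array([0.4291, 0.2996, 0.    ]))]
brush [([435.5, 176.3], 0.77, array([ 0.6586, -0.3212,  0.005 ]))]
```

View pics/i.png

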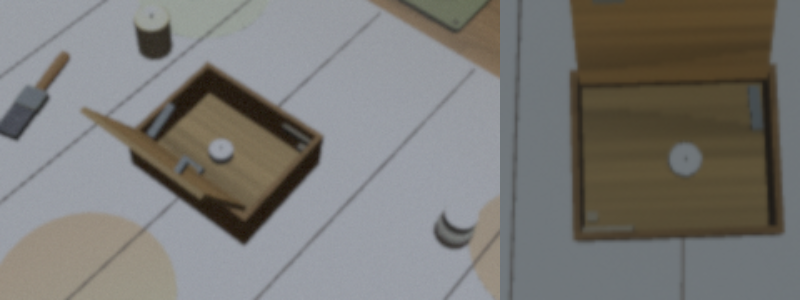

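The tealight stands upright near the middle of the box floor (scene crop (220,150), top crop (685,158)). The flap is on its stop, the bystanders are unmoved and the arm is clear, so I hand in.

```bash
python3 -c "
from h import *
print(sign_off(), monitor.read_state()['time_s'])"
```

```text
the job is handed in; nothing more can be done
the job is handed in; nothing more can be done
```

The job is handed in, at about 14 s of the 72 s allowed. The end state looks right, but a limit event partway through could still fail it.

**What I did:**
- I pressed the flap to its stop (15 N felt) and the catch let go.
- I lifted the flap from under its free edge and swung it over until it lay on its stop.
- I gripped the tealight, lowered it until I felt the box floor (4 N), released it and drew the arm back.

**Last checks:** The final pictures show the tealight upright near the middle of the box floor and the flap open on its stop. The candle, jar and brush are where they were, to within the networks' scatter. In the last top view the network missed the candle, so only the scene view confirms it. The robot was touching nothing.

**What went wrong or disagreed:**
- **Joint limit and wrist force:** While I tilted the tool in free space, joint 3 ran to its limit. It read 2.4624 rad against the stated 2.46. One wrist force reading was about 150 N, over the 120 N limit, with nothing near the gripper. The next reading was normal. This may count against the attempt.
- **Flap stop:** Pushing the flap on to its stop gave about 75 N at the fingertips.
- **Finger opening:** It read 35.5 mm on the 38 mm tealight, but the picture after lifting showed it held level and centred.

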